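Lift the press plates with the T-foot key

TASK

Take the T-foot key from its holder, thread it down through the slots of all four dough-press plates stacked in the wooden cradle, feeling for the untidy middle ones and never bearing down with more than about 45 N, then turn it a quarter turn under the lowest plate and lift the plates out as one stack. Set the stack down gently on the draining rack, centred, square and flat across both rails, and let go, leaving the key standing upright in it. Move the plates only with the key, and leave the bowl, tub and clear box alone.

Things in the scene. Friction and masses are not known exactly. Their poses are not given: they have to be found in the camera images.
- key_grip (a point): Centre of the loose key's black handle, 26 (x) x 40 (y) x 40 mm high, 106 mm above the underside of its foot. The key, about 160 g, stands upright in its holder: below the handle a round shank 15 mm thick and 78 mm long, then a steel foot bar 15 (x) x 30 (y) x 8 mm high. z up along the shank, y along the foot bar. Take it from above across the 26 mm.
- key_foot (a point): Centre of the key's foot bar, 4 mm above its underside and 102 mm straight below key_grip; same axes as that.
- holder: Fixed dark wooden holder, 31 (x) x 46 (y) mm, 30 mm high; its pocket is 19 x 34 mm and the key's foot stands on the pocket's floor, 6 mm above the table. Origin: centre of the underside. Lift the key straight up at least 30 mm to clear it.
- cradle: Fixed wooden cradle with the stack, 98 (x) x 99 (y) mm, walls to 46 mm. Origin: centre of the underside, on the table. y: long way of the slots. Two rails along x at y = +-36 mm carry the lowest plate 20 mm up; below it, over the floor at 6 mm, a space 14 mm high, 60 mm wide (y), 86 mm long, where the foot turns freely. Plates have 8 mm play each way in x, 1.5 mm in y.
- plate_top: Top one of 4 equal aluminium plates, 70 (x) x 84 (y) x 8 mm, 110 g, central slot 19.5 (x) x 34 (y) mm. Origin: slot centre at the underside, at first 44 mm up. The two below it are not tracked: one sits 3.5 to 5.5 mm to +x of the cradle's centre, one as far to -x, in unknown order (y within 1 mm). Threaded plates slide with the key; those below stay put if it does not press.
- plate_bottom: Lowest of the four equal plates, on the cradle's rails 20 mm above the table. Origin: slot centre at the underside. With the foot bar below this plate and turned across the slot (either way, about a quarter turn) raising the key lifts all four plates, about 0.6 kg with the key.
- rack: Fixed draining rack: white base 120 (x) x 110 (y) mm, 6 mm thick, with two steel rails along x at y = +-36 mm, 12 mm wide, 110 mm long, tops at 20 mm. Origin: centre of the underside, on the table. The lowest plate goes across both rails, its x along the rack's x (either way round); the key's foot hangs between them and may stand on the base.
- bowl: Bystander: steel bowl, 110 mm across, 50 mm high. Origin: centre of the underside.
- tub: Bystander: white round lidded tub, 90 mm across, 110 mm high. Origin: centre of the underside.
- boxed: Bystander: clear plastic box, 120 x 90 mm, 60 mm high. Origin: centre of the underside.
Not all that is in view belongs to the job. What is shaped like the part that bears key_grip but purple, red or yellow is not meant.

How it is judged:
By the outcome, as a careful person would: the job done as asked, in the order asked, and still so for the second after the job is handed in, with the robot touching nothing.
It also fails if it takes over 72 s, if anything falls off the work surface, if the arm or the gripper's body presses on something with over 40 N, if the wrist force passes 120 N, or if a joint passes its speed limit or range.

ROBOT

A 6-joint arm with a two-finger parallel gripper is mounted at the origin on the work surface. World frame = base frame: x ahead of the robot, y to its left, z up, the work surface at z = 0. Lengths are in m, angles in rad, forces in N, time in s.
With the tool pointing down it reaches from about 0.375 to 0.9 m from the base axis. Payload 3.1 kg.
Tool frame: the origin (TCP) lies at the centre of the arm's flange, where the gripper is bolted on; the fingertips stand 182 mm ahead of it and the grasp point (between the pads) lies 164 mm ahead of it; z points along the fingers, y is the line along which they close (so a half turn about z gives the same grasp; the last joint's range is limited). The gripper opens to 87 mm and grips with 3 to 60 N. Pads are 19 mm wide; open, the fingers measure 117 mm over their backs; the gripper's body (75 mm by 190 mm) begins 51 mm behind the grasp point.
Start: joints at [1.018, 0.527, 1.433, -0, 1.181, -0.178], TCP at [0.229, 0.582, 0.405] pointing down, gripper open.
Joint ranges: [-3.08, 3.08], [-0.75, 2.2], [0.22, 2.44], [-1.43, 4.57], [0, 2.65], [-2.85, 2.85]. Speed limits (rad/s): [2.79, 2.79, 3.14, 3.14, 3.14, 3.14].

INTERFACE

Orientations are given as a unit quaternion [x, y, z, w].
In Python, from rig import * gives the robot as it stands.
- The arm moves only by the tool move_arm, never from a script. Its argument "commands" is a list that holds one entry, the list of rows, each a list of 6 numbers: the shift along the tool's x, y, z in units of 40 mm (1.0 is 40 mm), then the turn, a rotation vector about the tool's x, y, z in rad. A call has 1 to 12 rows; each row is the pose to reach, as a shift and turn from the pose commanded when the call began, along the tool's axes at that moment; what a row does not reach only later rows make up. A row lasts 1/8 s, in which the tool goes at most 62.5 mm and 10.7 degrees, less where a joint would pass 70% of its speed; a pose out of reach is approached as far as the arm can. A call with a gripper value outside its range is refused whole. "claw" is the closure, from -1 (fully open) to 1 (shut), so that 0 is half open, set as the call begins (left out, the last holds). The fingers move at their own pace and stop on an object; "squeeze" is the grip in N (left out, the last holds). Time passes only in rows, so rows that repeat a pose let the fingers close. It gives the time, the measured TCP pose, the force, the opening and the grip force at its end, in the units of the state.
- get_obs(): the state, without advancing time (a new reading comes with each control period).
- camera(name): name is "side" or "top"; returns a dict with "pixels" (384x512x3 uint8, blue, green, red), "range_z" (384x512 float32, m along the optical axis (not along the pixel's ray), 0 where there is no reading), "camera_matrix" (3x3 intrinsics, pixels), "extrinsics" (4x4, takes a point from world to camera coordinates). Camera axes: x right, y up, looking along -z (the intrinsics and any distortion apply to the point x, -y, -z); pixel columns grow to the right and rows downward; lengths in m; the calibration is good to about 2 mm. A picture is of the moment at which its call begins.
- hand_in(): hands the job in; it is judged then, once.
The state is a dict: "time": time; "q": joint angles; "joint_velocities": joint speeds; "joint_torque": joint torques, N m; "position": TCP position; "tool_rot": TCP orientation; "ft_force": force on the tool from outside, world axes, zero at the start; "moment": the same for the moment, N m; "grip_width": finger opening in m; "grip_force": force on a finger pad.
Only numpy, scipy, OpenCV 4.12 (cv2) and the standard library are available. Lean on these libraries where they do the work, as an engineer would, in place of code of your own. Each camera call takes 0.05 s, during which the arm holds its last target. There are 200 camera calls.

## Working session

There is one attempt and no reset: what is moved stays moved. The work goes in short steps, Python scripts to look and compute and a tool call to move; the robot and the scene stay as the last step left them, time stands still between calls to the robot, and variables do not carry over. Pictures are saved under pics/ and viewed, at most 10 in all, crops included, and the job is handed in when it is done.

Besides the shell and the picture viewer there is one more tool, called after ">>>" by a JSON object that holds its "api" and its "payload", one argument or row to a line. move_arm: Moves the arm, as the interface text tells. Its arguments: {"type":"object","properties":{"commands":{"type":"array","items":{"type":"array","items":{"type":"array","items":{"type":"number"}}}},"claw":{"type":"number"},"squeeze":{"type":"number"}},"required":["commands"]}

```bash
mkdir -p pics; ls
cat > h.py <<'E'
from rig import *
import numpy as np, cv2
from scipy.spatial.transform import Rotation as R
def shot(n,f=None):
    c=camera(n)
    if f: cv2.imwrite('pics/'+f,c['pixels'])
    return c
def cast(c,uv,z):
    K=np.array(c['camera_matrix']);E=np.array(c['extrinsics'])
    d=np.linalg.solve(K,[uv[0],uv[1],1]);d=np.array([d[0],-d[1],-d[2]])
    Rw=E[:3,:3].T;o=-Rw@E[:3,3];d=Rw@d
    return o+d*(z-o[2])/d[2]
def world(c):
    K=np.array(c['camera_matrix']);E=np.array(c['extrinsics']);r=c['range_z']
    v,u=np.mgrid[:384,:512]
    x=(u-K[0,2])/K[0,0]*r;y=(v-K[1,2])/K[1,1]*r
    P=np.stack([x,-y,-r],-1)
    W=(P-E[:3,3])@E[:3,:3]
    W[r==0]=np.nan
    return W
def state():
    o=get_obs();print(o['time'],np.round(o['position'],4),np.round(o['tool_rot'],4),'F',np.round(o['ft_force'],1),'M',np.round(o['moment'],2),o['grip_width'],o['grip_force'],'q',np.round(o['q'],3));return o
def totool(o,dw):
    return R.from_quat(o['tool_rot']).inv().apply(dw)/0.04
E
python3 - <<'E'
from h import *
o=state();print(R.from_quat(o['tool_rot']).as_matrix().round(3))
for n in('top','side'):
    c=shot(n,n+'1.png');print(c['camera_matrix'],c['extrinsics'], {k:v for k,v in c.items() if k not in('pixels','range_z','camera_matrix','extrinsics')})
E
```

```text
pics
0.0 [0.2286 0.5813 0.4038] [ 1.863e-01  9.825e-01 -1.000e-03 -4.000e-04] F [0.6 0.8 0.3] M [ 0.02 -0.02  0.04] 0.0871092462124254 0.0 q [ 1.017  0.528  1.434 -0.     1.181 -0.179]
[[-0.931  0.366 -0.001]
 [ 0.366  0.931 -0.002]
 [ 0.    -0.002 -1.   ]]
[[466.93674458   0.         250.90383482]
 [  0.         466.93674458 192.04676285]
 [  0.           0.           1.        ]] [[-3.24251737e-03 -9.99720985e-01  2.33974169e-02 -1.14468251e-02]
 [ 9.94608599e-01 -7.99013496e-04  1.03697135e-01 -5.91325558e-01]
 [-1.03649507e-01  2.36075118e-02  9.94333679e-01 -1.33654931e+00]
 [ 0.00000000e+00  0.00000000e+00  0.00000000e+00  1.00000000e+00]] {}
[[364.43800807   0.         259.20552774]
 [  0.         364.43800807 197.05360072]
 [  0.           0.           1.        ]] [[-0.86065676 -0.50918441  0.0010831   0.50746991]
 [ 0.35257758 -0.59441228  0.7227469  -0.24818476]
 [-0.36736765  0.62241889  0.69111196 -0.69065295]
 [ 0.          0.          0.          1.        ]] {}
```

View pics/top1.png

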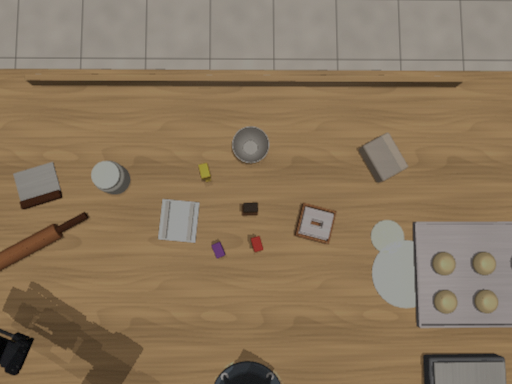

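View pics/side1.png

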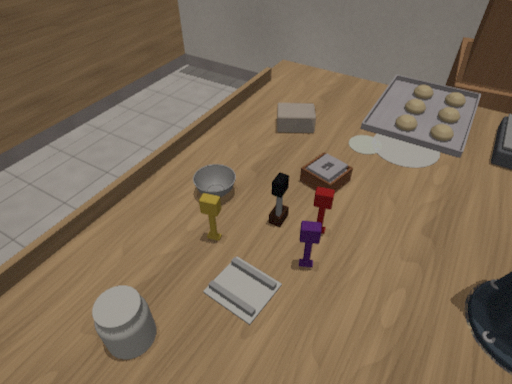

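The top view shows the black key at (250,209), the cradle at (316,223) and the rack at (179,221). The decoys are yellow (205,172), purple (218,250) and red (257,244), the bowl is at (250,145), the tub at (108,177) and the box at (384,158). The side view has the key at (280,190).

```bash
cat > m.py <<'E'
from h import *
def rect(p):
    (cx,cy),(w,h),a=cv2.minAreaRect((p*1000).astype(np.float32)); return np.round([cx,cy,w,h,a],1)
def pts(W,m,zlo,zhi):
    m=m&(W[...,2]>zlo)&(W[...,2]<zhi); return W[m]
def roi(u0,u1,v0,v1):
    m=np.zeros((384,512),bool);m[v0:v1,u0:u1]=True;return m
if __name__=='__main__':
    c=shot('top');W=world(c)
    I=c['pixels'].astype(int)
    p=pts(W,roi(235,265,195,222),.122,.142);print('handle top',len(p),rect(p[:,:2]),np.median(p[:,2]))
    p=pts(W,roi(235,275,195,222),.02,.04);print('holder top',len(p),rect(p[:,:2]))
    p=pts(W,roi(290,340,200,248),.03,.06);print('cradle',len(p),rect(p[:,:2]),np.nanmedian(p[:,2]))
    p=pts(W,roi(290,340,200,248),.0485,.058);print('plate',len(p),rect(p[:,:2]),np.nanmedian(p[:,2]))
    p=pts(W,roi(155,203,195,246),.012,.03);print('rails',len(p),rect(p[:,:2]),np.median(p[:,2]))
    p=pts(W,roi(155,203,195,246),.0035,.03);print('rack',len(p),rect(p[:,:2]))
    im=c['pixels'][190:260,150:350]
    cv2.imwrite('pics/crop1.png',cv2.resize(im,None,fx=4,fy=4,interpolation=cv2.INTER_CUBIC))
    # side
    c=shot('side');W=world(c)
    p=pts(W,roi(268,292,170,230),.085,.142);print('side handle',len(p),rect(p[:,:2]),p[:,2].max())
    p=pts(W,roi(298,355,150,195),.0485,.058);print('side plate',len(p),rect(p[:,:2]))
    p=pts(W,roi(298,355,150,195),.042,.058);print('side cradle',len(p),rect(p[:,:2]))
    p=pts(W,roi(200,285,255,320),.014,.026);print('side rails',len(p),rect(p[:,:2]))
E
python3 m.py
```

```text
handle top 142 [538.9  -7.8  38.1  25.1  89.6] 0.13032939168740873
holder top 50 [ 5.39e+02 -7.00e+00  2.98e+01  4.66e+01  3.00e-01]
cradle 1085 [ 499.2 -198.6  100.4   98.5   75.8] 0.04819401094523171
plate 510 [ 499.8 -199.7   93.3   95.1   78.6] 0.05098104889352105
rails 331 [509.  198.3  93.4 109.6  85. ] 0.0184373419180078
rack 1117 [515.3 200.  137.8 142.1  89.2]
side handle 335 [538.5  -5.9  25.7  41.4   3.6] 0.1336442796217865
side plate 501 [ 497.4 -198.2   87.2   71.3   75.5]
side cradle 796 [ 499.  -196.1  100.1  100.1   74.9]
side rails 691 [509.3 203.   86.3 110.6  84.8]
```

View pics/crop1.png

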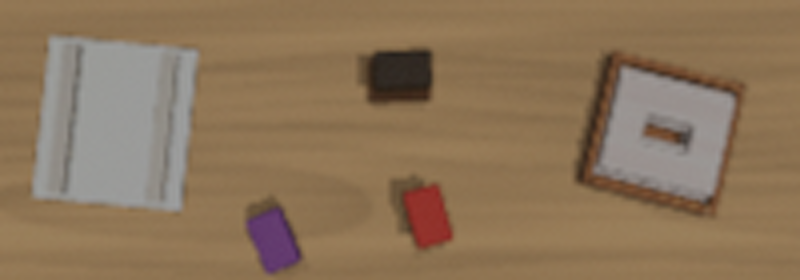

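>>> {"api": "move_arm", "payload": {
  "commands": [
    [[-12.6,-10.88,1.62,0,0,1.196],[-12.6,-10.88,1.62,0,0,1.196],[-12.6,-10.88,1.62,0,0,1.196],[-12.6,-10.88,1.62,0,0,1.196],[-12.6,-10.88,1.62,0,0,1.196],[-12.6,-10.88,1.62,0,0,1.196],[-12.6,-10.88,1.62,0,0,1.196],[-12.6,-10.88,1.62,0,0,1.196],[-12.6,-10.88,1.62,0,0,1.196],[-12.6,-10.88,1.62,0,0,1.196],[-12.6,-10.88,1.62,0,0,1.196],[-12.6,-10.88,1.62,0,0,1.196]]
  ],
  "claw": -0.1,
  "squeeze": 40
}}

```text
time: 1.7
position: [0.5401, -0.011, 0.3396]
tool_rot: [0.709, 0.705, 0.0, 0.001]
ft_force: [-0.6, 1.0, 0.0]
grip_width: 0.0477
grip_force: 0.0
```

```bash
python3 -c "
from h import *
shot('top');shot('top');state()"
```

```text
1.8 [ 0.5381 -0.0081  0.3396] [ 7.075e-01  7.067e-01 -3.000e-04 -8.000e-04] F [-0.2  0.3  1.3] M [-0.12  0.05  0.05] 0.04789230522200302 0.0 q [-0.223  0.502  1.715  0.     0.926 -0.222]
```

>>> {"api": "move_arm", "payload": {
  "commands": [
    [[0.03,0.01,0.8,0,0,0],[0.03,0.01,1.6,0,0,0],[0.03,0.01,1.6,0,0,0]]
  ]
}}

```text
time: 2.17
position: [0.5371, -0.005, 0.2743]
tool_rot: [0.706, 0.708, -0.002, -0.003]
ft_force: [-0.5, 0.9, 1.0]
grip_width: 0.048
grip_force: 0.0
```

>>> {"api": "move_arm", "payload": {
  "commands": [
    [[0,0,0,0,0,0],[0,0,0,0,0,0],[0,0,0,0,0,0],[0,0,0,0,0,0],[0,0,0,0,0,0]]
  ],
  "claw": 1,
  "squeeze": 50
}}

```text
time: 2.8
position: [0.5392, -0.0068, 0.2771]
tool_rot: [0.707, 0.707, 0.001, 0.001]
ft_force: [-0.5, 1.2, 6.5]
grip_width: 0.0257
grip_force: 49.4
```

>>> {"api": "move_arm", "payload": {
  "commands": [
    [[0,0,-0.6,0,0,0],[0,0,-1.4,0,0,0],[0,0,-1.75,0,0,0],[-1.4,-0.3,-1.75,0,0,0.13],[-2.8,-0.6,-1.75,0,0,0.258],[-4.2,-0.9,-1.75,0,0,0.258],[-4.75,-0.99,-1.75,0,0,0.258],[-4.75,-0.99,-1.75,0,0,0.258],[-4.75,-0.99,-1.75,0,0,0.258]]
  ]
}}

```text
time: 3.92
position: [0.4989, -0.1959, 0.3454]
tool_rot: [0.792, 0.61, -0.0, -0.001]
ft_force: [0.1, 0.6, -2.2]
grip_width: 0.0255
grip_force: 49.4
```

Run:
```python
from h import *
state()
a=shot('top');b=shot('side');state()
cv2.imwrite('pics/s2.png',np.hstack([cv2.resize(a['pixels'][190:260,280:350],None,fx=5.5,fy=5.5,interpolation=cv2.INTER_CUBIC),cv2.resize(b['pixels'][120:200,290:370],(385,385),interpolation=cv2.INTER_CUBIC)]))
```

```text
3.925 [ 0.4989 -0.1959  0.3454] [ 7.922e-01  6.103e-01 -1.000e-04 -1.000e-03] F [ 0.1  0.6 -2.2] M [-0.05  0.06  0.01] 0.02545401427591656 49.4129336765036 q [-5.830e-01  4.910e-01  1.715e+00  1.000e-03  9.380e-01 -3.250e-01]
4.025 [ 0.4992 -0.1954  0.3456] [ 7.918e-01  6.108e-01 -1.000e-04 -7.000e-04] F [-0.8  0.  -1.5] M [-0.05  0.08 -0.  ] 0.02580378638942261 49.41299677302595 q [-0.582  0.49   1.715  0.     0.938 -0.325]
```

View pics/s2.png

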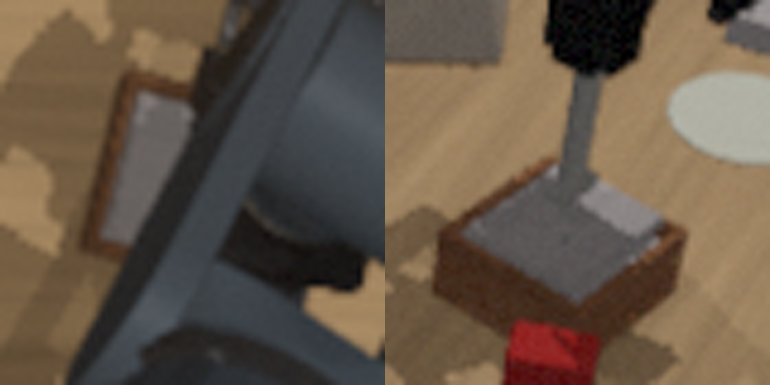

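Run:
```python
from h import *
from m import rect,roi,pts
for n,r in(('top',(302,332,208,238)),('side',(303,350,153,184))):
    im=cv2.imread(f'pics/{n}1.png'); c=camera(n); W=world(c)
    g=cv2.cvtColor(im,cv2.COLOR_BGR2GRAY); hsv=cv2.cvtColor(im,cv2.COLOR_BGR2HSV)
    print(n); 
    u0,u1,v0,v1=(308,326,215,231) if n=='top' else (314,344,156,178)
    print(g[v0:v1,u0:u1])
    if n=='side':
        m=roi(300,370,120,200)&(W[...,2]>.056)&(W[...,2]<.135)
        print('key pts',m.sum())
        for z in np.arange(.06,.14,.006):
            q=W[m&(abs(W[...,2]-z)<.003)]
            if len(q): print(z.round(3),len(q),q[:,:2].min(0).round(4),np.median(q[:,:2],0).round(4),q[:,:2].max(0).round(4))
        rr=b=c['pixels'];cv2.imwrite('pics/side2.png',rr)
        E=np.array(c['extrinsics']);print('campos',-E[:3,:3].T@E[:3,3])
```

```text
top
[[147 148 147 147 145 146 147 147 147 147 146 146 147 148 147 147 147 148]
 [150 149 148 148 149 147 148 147 146 146 146 146 147 147 145 147 147 147]
 [149 148 149 148 148 149 149 149 148 147 147 147 147 148 146 147 147 146]
 [150 150 149 143 134 132 143 147 149 149 150 148 148 147 147 147 147 148]
 [149 150 148 139 122 119 127 127 130 133 142 149 150 150 150 149 148 149]
 [148 150 145 125 113 118 123 122 126 129 131 134 134 134 142 149 150 149]
 [148 149 141 106  75  90 106 119 123 132 130 129 123 121 120 137 148 150]
 [148 148 130  99  84  82  82  82  79  89 109 117 114 115  98 128 148 150]
 [149 149 125  97  89  87  87  84  82  81  71  63  70  80  87 133 150 150]
 [149 147 134 127 119 110 106  95  88  87  73  60  68  73  93 134 149 150]
 [149 146 145 141 137 137 134 129 119 109  92  70  70  71 109 140 147 148]
 [150 150 147 141 140 145 147 144 140 133 127 122 117  94 124 146 148 147]
 [149 150 150 150 151 151 146 143 145 146 146 139 133 112 132 150 148 148]
 [148 148 148 149 150 150 149 150 149 150 148 137 133 132 143 150 149 149]
 [148 148 147 148 148 148 148 149 150 149 151 
[... 2905 characters left out ...]
21 -0.1944] [ 0.5067 -0.1824]
0.078 25 [ 0.4881 -0.2088] [ 0.4943 -0.1841] [ 0.5079 -0.179 ]
0.084 24 [ 0.4879 -0.2085] [ 0.4966 -0.1887] [ 0.5064 -0.1777]
0.09 12 [ 0.4913 -0.1941] [ 0.4973 -0.189 ] [ 0.5043 -0.1854]
0.096 13 [ 0.4907 -0.1955] [ 0.4957 -0.189 ] [ 0.5038 -0.1863]
0.102 11 [ 0.4913 -0.1958] [ 0.4966 -0.1896] [ 0.5037 -0.1872]
0.108 13 [ 0.4505 -0.1945] [ 0.4949 -0.1904] [ 0.5045 -0.0078]
0.114 32 [ 0.4343 -0.1937] [ 0.4522 -0.0106] [ 0.5052 -0.0061]
0.12 59 [ 0.4187 -0.1946] [ 0.441  -0.0135] [ 0.5026 -0.0068]
0.126 163 [ 0.4205 -0.1949] [ 0.4412 -0.0235] [ 0.5046 -0.0073]
0.132 13 [ 0.4909 -0.1954] [ 0.4963 -0.1891] [ 0.5048 -0.1875]
campos [0.27053824 0.54074714 0.65614364]
```

Run:
```python
from h import *
from m import rect
for n,r,t in(('top',(304,328,212,236),141),('side',(319,338,159,172),126)):
    im=cv2.imread(f'pics/{n}1.png'); c=camera(n)
    g=cv2.cvtColor(im,cv2.COLOR_BGR2GRAY)
    m=np.zeros_like(g);u0,u1,v0,v1=r;m[v0:v1,u0:u1]=(g[v0:v1,u0:u1]<t)*255
    k,_=cv2.findContours(m,cv2.RETR_EXTERNAL,cv2.CHAIN_APPROX_NONE)
    h=cv2.convexHull(max(k,key=cv2.contourArea)).reshape(-1,2)
    f=np.zeros_like(g);cv2.fillConvexPoly(f,h,1);v,u=np.nonzero(f)
    P=np.array([cast(c,(a,b),.052) for a,b in zip(u,v)])
    print(n,'slot centroid',P.mean(0).round(4),'rect',rect(P[:,:2]))
    if n=='top':continue
    W=world(c);
    # key foot/shank: pixels of shank, column centre per row, cast at known z
    for z in(.08,.095,.105):
        pass
```

```text
top slot centroid [ 0.4996 -0.2008  0.052 ] rect [ 499.5 -200.7   39.6   25.8   75.8]
side slot centroid [ 0.4981 -0.1992  0.052 ] rect [ 498.2 -200.    39.    23.9   76. ]
```

>>> {"api": "move_arm", "payload": {
  "commands": [
    [[-0.1,0.025,0,0,0,0],[-0.1,0.025,0.25,0,0,0],[-0.1,0.025,0.5,0,0,0],[-0.1,0.025,0.57,0,0,0],[-0.1,0.025,0.62,0,0,0],[-0.1,0.025,0.66,0,0,0]]
  ]
}}

```text
time: 4.97
position: [0.4993, -0.2009, 0.3195]
tool_rot: [0.792, 0.61, 0.0, 0.0]
ft_force: [0.2, 0.1, -2.0]
grip_width: 0.0255
grip_force: 49.4
```

>>> {"api": "move_arm", "payload": {
  "commands": [
    [[0,0,0.05,0,0,0],[0,0,0.09,0,0,0],[0,0,0.09,0,0,0]]
  ]
}}

```text
time: 5.35
position: [0.4992, -0.2008, 0.3159]
tool_rot: [0.792, 0.61, -0.0, -0.0]
ft_force: [1.3, -0.8, -1.5]
grip_width: 0.0258
grip_force: 49.4
```

Run:
```python
from h import *
state()
b=shot('side','side3.png');state()
cv2.imwrite('pics/s3.png',cv2.resize(b['pixels'][120:200,290:370],(480,480),interpolation=cv2.INTER_CUBIC))
```

```text
5.35 [ 0.4992 -0.2008  0.3159] [ 7.922e-01  6.103e-01 -0.000e+00 -1.000e-04] F [ 1.3 -0.8 -1.5] M [-0.11  0.03  0.03] 0.025777366780913684 49.41309853369603 q [-0.59   0.538  1.735 -0.     0.869 -0.332]
5.4 [ 0.4992 -0.2008  0.316 ] [0.7922 0.6103 0.     0.    ] F [-0.2  0.4 -2. ] M [-0.09  0.07 -0.02] 0.025437729390184693 49.41301839571679 q [-0.59   0.538  1.735 -0.     0.869 -0.332]
```

View pics/s3.png

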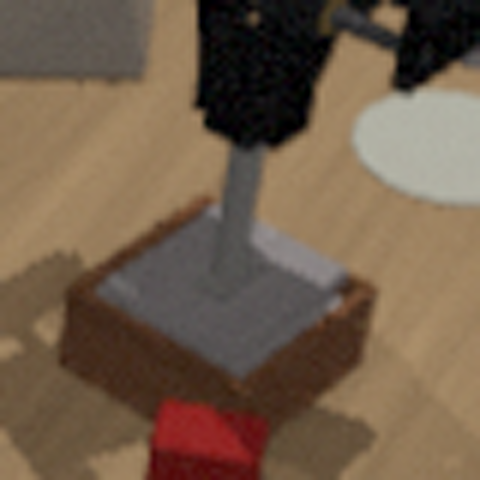

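>>> {"api": "move_arm", "payload": {
  "commands": [
    [[0,-0.06,0,0,0,0],[0,-0.112,0,0,0,0],[0,-0.112,0.03,0,0,0],[0,-0.112,0.06,0,0,0],[0,-0.112,0.075,0,0,0],[0,-0.112,0.075,0,0,0]]
  ]
}}

```text
time: 6.15
position: [0.4949, -0.1996, 0.315]
tool_rot: [0.792, 0.61, 0.0, 0.0]
ft_force: [-1.8, 1.9, 13.1]
grip_width: 0.0256
grip_force: 49.5
```

>>> {"api": "move_arm", "payload": {
  "commands": [
    [[0,0,-0.075,0,0,0],[0,0.1,-0.09,0,0,0],[0,0.225,-0.075,0,0,0],[0,0.225,-0.075,0,0,0],[0,0.225,-0.03,0,0,0],[0,0.225,0,0,0,0],[0,0.225,0.025,0,0,0],[0,0.225,0.025,0,0,0]]
  ]
}}

```text
time: 7.15
position: [0.5035, -0.2019, 0.3118]
tool_rot: [0.792, 0.61, -0.0, -0.0]
ft_force: [-0.1, 0.7, -1.9]
grip_width: 0.0256
grip_force: 49.4
```

>>> {"api": "move_arm", "payload": {
  "commands": [
    [[0,0,0.05,0,0,0],[0,0,0.1,0,0,0],[0,-0.08,0.1,0,0,0],[0,-0.16,0.1,0,0,0],[0,-0.225,0.1,0,0,0],[0,-0.225,0.1,0,0,0],[0,-0.225,0.14,0,0,0],[0,-0.225,0.18,0,0,0],[0,-0.225,0.215,0,0,0],[0,-0.225,0.215,0,0,0]]
  ]
}}

```text
time: 8.4
position: [0.495, -0.1994, 0.3061]
tool_rot: [0.792, 0.61, 0.0, 0.0]
ft_force: [-1.9, 4.8, 18.1]
grip_width: 0.0256
grip_force: 49.4
```

>>> {"api": "move_arm", "payload": {
  "commands": [
    [[0,0,-0.09,0,0,0],[0,0,-0.09,0,0,0],[0,0,-0.09,0,0,0]]
  ]
}}

```text
time: 8.78
position: [0.4949, -0.1997, 0.3069]
tool_rot: [0.792, 0.61, 0.0, -0.0]
ft_force: [0.9, 1.3, 2.8]
grip_width: 0.0253
grip_force: 49.4
```

Run:
```python
from h import *
o=state();r=R.from_quat(o['tool_rot']).inv();print('tool F',r.apply(o['ft_force']).round(1))
b=shot('side','side4.png');o=state();print('tool F',r.apply(o['ft_force']).round(1))
```

```text
8.775 [ 0.4949 -0.1997  0.3069] [ 7.922e-01  6.102e-01  0.000e+00 -1.000e-04] F [0.9 1.3 2.8] M [ 0.15  0.12 -0.02] 0.025306382514881137 49.405826981237624 q [-0.593  0.547  1.753  0.     0.842 -0.335]
tool F [ 1.5  0.5 -2.8]
8.825 [ 0.4949 -0.1997  0.3069] [ 7.922e-01  6.102e-01  0.000e+00 -1.000e-04] F [0.2 1.6 2.2] M [ 0.13  0.14 -0.03] 0.02596024635989009 49.4057554268511 q [-0.593  0.547  1.753  0.     0.842 -0.335]
tool F [ 1.6 -0.2 -2.2]
```

>>> {"api": "move_arm", "payload": {
  "commands": [
    [[0,0,-0.03,0,0,0],[0,-0.045,-0.03,0,0,0],[0,-0.045,-0.03,0,0,0],[0,-0.045,0.0,0,0,0],[0,-0.045,0.04,0,0,0],[0,-0.045,0.06,0,0,0],[0,-0.045,0.06,0,0,0]]
  ]
}}

```text
time: 9.7
position: [0.4933, -0.1991, 0.3064]
tool_rot: [0.792, 0.61, 0.0, 0.0]
ft_force: [-0.6, 2.9, 12.6]
grip_width: 0.026
grip_force: 49.4
```

Run:
```python
from h import *
o=state();r=R.from_quat(o['tool_rot']).inv();print('tool F',r.apply(o['ft_force']).round(1))
```

```text
9.7 [ 0.4933 -0.1991  0.3064] [7.922e-01 6.103e-01 3.000e-04 5.000e-04] F [-0.6  2.9 12.6] M [ 0.37  0.42 -0.06] 0.025952367604906476 49.43282501932117 q [-0.594  0.546  1.758  0.     0.836 -0.336]
tool F [  2.6  -1.3 -12.6]
```

Run:
```python
from h import *
Fs=[];Ms=[]
for i in range(10):
    camera('side');o=get_obs();Fs.append(o['ft_force']);Ms.append(o['moment'])
r=R.from_quat(o['tool_rot']).inv()
F=r.apply(np.mean(Fs,0));M=r.apply(np.mean(Ms,0))
print(F,np.std(Fs,0),M,np.std(Ms,0));
# tool frame: contact at (x,y,0.27)
x=(-(M[1])+0.27*F[0])/F[2]; y=(M[0]+0.27*F[1])/F[2]
print('contact xy in tool',x,y)
```

```text
[  2.29831605  -1.37083008 -12.17899959] [0.2995984  0.53906706 0.29628494] [0.48232513 0.27037397 0.02848967] [0.02294944 0.02928654 0.02230538]
contact xy in tool -0.028752062758839545 -0.009212662463745734
```

>>> {"api": "move_arm", "payload": {
  "commands": [
    [[0,0,-0.09,0,0,0],[0.03,0.055,-0.09,0,0,0],[0.03,0.055,-0.09,0,0,0],[0.03,0.055,-0.04,0,0,0],[0.03,0.055,0.0,0,0,0],[0.03,0.055,0.0,0,0,0],[0.03,0.055,0.0,0,0,0]]
  ]
}}

```text
time: 11.08
position: [0.4955, -0.1986, 0.3044]
tool_rot: [0.792, 0.61, -0.0, -0.0]
ft_force: [0.9, 0.7, -1.0]
grip_width: 0.0258
grip_force: 49.4
```

```bash
cat > ft.py <<'E'
from h import *
Fs=[];Ms=[]
for i in range(6):
    camera('side');o=get_obs();Fs.append(o['ft_force']);Ms.append(o['moment'])
r=R.from_quat(o['tool_rot']).inv()
F=r.apply(np.mean(Fs,0)-[-.3,.6,-1.6]);M=r.apply(np.mean(Ms,0)-[-.08,.06,0])
print(o['time'],np.round(o['position'],4),'F',F.round(2),'M',M.round(3))
print('contact xy in tool',(-M[1]+0.27*F[0])/F[2],(M[0]+0.27*F[1])/F[2])
E
python3 ft.py
```

```text
11.375 [ 0.4956 -0.1986  0.3046] F [-0.41  0.8  -0.49] M [-0.004  0.044  0.002]
contact xy in tool 0.3102618584550003 -0.42925494521201923
```

>>> {"api": "move_arm", "payload": {
  "commands": [
    [[0,0,0.05,0,0,0],[0,0,0.1,0,0,0],[0,0.05,0.1,0,0,0],[0,0.1,0.1,0,0,0],[0,0.1,0.1,0,0,0],[0,0.1,0.14,0,0,0],[0,0.1,0.18,0,0,0],[0,0.1,0.21,0,0,0],[0,0.1,0.21,0,0,0]]
  ]
}}

```text
time: 12.5
position: [0.4993, -0.1994, 0.2959]
tool_rot: [0.792, 0.61, -0.0, -0.0]
ft_force: [-0.8, 1.9, -1.2]
grip_width: 0.0255
grip_force: 49.4
```

```bash
python3 ft.py
```

```text
12.8 [ 0.4994 -0.1996  0.296 ] F [ 0.52 -1.81  0.45] M [0.488 0.294 0.046]
contact xy in tool -0.341029108064477 1.70045167633154e-05
```

>>> {"api": "move_arm", "payload": {
  "commands": [
    [[0,0,0.07,0,0,0],[0,0,0.14,0,0,0],[0,0,0.21,0,0,0],[0,0,0.28,0,0,0],[0,0,0.34,0,0,0],[0,0,0.4,0,0,0],[0,0,0.4,0,0,0],[0,0,0.4,0,0,0]]
  ]
}}

```text
time: 13.8
position: [0.4996, -0.1999, 0.2801]
tool_rot: [0.792, 0.61, 0.0, 0.0]
ft_force: [-1.0, -0.5, -1.8]
grip_width: 0.0259
grip_force: 49.4
```

```bash
python3 ft.py
```

```text
14.1 [ 0.4996 -0.1998  0.2803] F [-0.83 -1.01  0.31] M [ 0.312 -0.102  0.014]
contact xy in tool -0.3913370502728588 0.13107747789500349
```

>>> {"api": "move_arm", "payload": {
  "commands": [
    [[0,0,0,0,0,0.18],[0,0,0,0,0,0.36],[0,0,0,0,0,0.54],[0,0,0,0,0,0.72],[0,0,0,0,0,0.9],[0,0,0,0,0,1.08],[0,0,0,0,0,1.26],[0,0,0,0,0,1.42],[0,0,0,0,0,1.57],[0,0,0,0,0,1.57],[0,0,0,0,0,1.57]]
  ]
}}

```text
time: 15.48
position: [0.4997, -0.1997, 0.2804]
tool_rot: [0.992, -0.127, 0.001, 0.0]
ft_force: [0.9, 0.1, -1.2]
grip_width: 0.0259
grip_force: 49.4
```

```bash
python3 ft.py
```

```text
15.775 [ 0.4996 -0.1997  0.2802] F [ 0.34  0.78 -0.21] M [ 0.018 -0.062 -0.009]
contact xy in tool -0.7221321586638831 -1.0703531864799685
```

>>> {"api": "move_arm", "payload": {
  "commands": [
    [[0,0,-0.05,0,0,0],[0,0,-0.1,0,0,0],[0,0,-0.15,0,0,0],[0,0,-0.2,0,0,0],[0,0,-0.3,0,0,0],[0,0,-0.4,0,0,0],[0,0,-0.5,0,0,0],[0,0,-0.6,0,0,0],[0,0,-0.75,0,0,0],[0,0,-0.9,0,0,0],[0,0,-1.1,0,0,0],[0,0,-1.2,0,0,0]]
  ],
  "squeeze": 55
}}

```text
time: 17.27
position: [0.4996, -0.1997, 0.3289]
tool_rot: [0.992, -0.128, 0.001, 0.0]
ft_force: [0.1, -0.1, -5.7]
grip_width: 0.0259
grip_force: 54.4
```

```bash
python3 ft.py
python3 - <<'E'
from h import *
b=shot('side');cv2.imwrite('pics/s5.png',cv2.resize(b['pixels'][90:200,280:400],None,fx=5,fy=5,interpolation=cv2.INTER_CUBIC))
E
```

```text
17.575 [ 0.4993 -0.1996  0.3279] F [0.35 0.44 4.2 ] M [ 0.015 -0.117 -0.004]
contact xy in tool 0.050470425135358286 0.03188160576198199
```

View pics/s5.png

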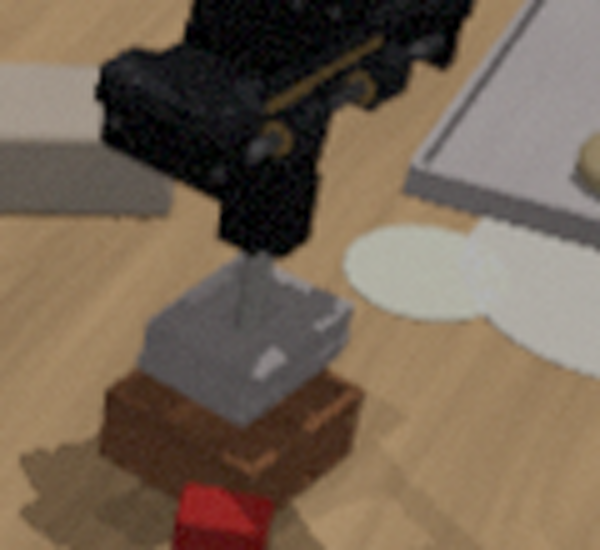

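>>> {"api": "move_arm", "payload": {
  "commands": [
    [[0,0,-0.3,0,0,0],[0,0,-0.9,0,0,0],[0,0,-1.6,0,0,0],[0,0,-2.2,0,0,0],[0,0,-2.5,0,0,0],[-0.08,-0.35,-2.5,0,0,0],[-0.24,-1.0,-2.5,0,0,-0.02],[-0.42,-1.75,-2.5,0,0,-0.04],[-0.62,-2.6,-2.5,0,0,-0.06],[-0.82,-3.45,-2.5,0,0,-0.08],[-1.02,-4.3,-2.5,0,0,-0.1],[-1.22,-5.1,-2.5,0,0,-0.12]]
  ]
}}

```text
time: 19.12
position: [0.5032, 0.0122, 0.4268]
tool_rot: [0.998, -0.068, -0.002, -0.001]
ft_force: [1.0, -0.5, -5.4]
grip_width: 0.0261
grip_force: 54.4
```

Run:
```python
from h import *
o=state();d=np.array([.509,.2005,.36])-o['position'];print(totool(o,d), o['q'])
r=R.from_quat(o['tool_rot']).as_matrix();print('yaw tool y',np.arctan2(r[1,1],r[0,1]))
```

```text
19.125 [0.5032 0.0122 0.4268] [ 9.977e-01 -6.800e-02 -1.700e-03 -5.000e-04] F [ 1.  -0.5 -5.4] M [-0.02  0.1  -0.04] 0.026063803488227334 54.36505725898314 q [-1.980e-01  3.360e-01  1.705e+00  1.000e-03  1.104e+00  1.508e+00]
[-0.4883019  -4.68199433  1.67625067] [-1.98258786e-01  3.36025955e-01  1.70513598e+00  7.11818261e-04
  1.10397723e+00  1.50833695e+00]
yaw tool y -1.7069187166060802
```

>>> {"api": "move_arm", "payload": {
  "commands": [
    [[-0.08,-0.7,0,0,0,-0.01],[-0.17,-1.5,0,0,0,-0.02],[-0.26,-2.3,0,0,0,-0.03],[-0.36,-3.1,0,0,0,-0.04],[-0.44,-3.8,0,0,0,-0.047],[-0.5,-4.35,0,0,0,-0.047],[-0.535,-4.65,0,0,0,-0.047],[-0.545,-4.73,0.4,0,0,-0.047],[-0.545,-4.73,0.9,0,0,-0.047],[-0.545,-4.73,1.25,0,0,-0.047],[-0.545,-4.73,1.25,0,0,-0.047],[-0.545,-4.73,1.25,0,0,-0.047]]
  ]
}}

```text
time: 20.62
position: [0.5088, 0.2002, 0.3784]
tool_rot: [0.999, -0.045, 0.0, -0.0]
ft_force: [0.2, -0.2, -4.2]
grip_width: 0.0259
grip_force: 54.4
```

```bash
python3 ft.py
python3 - <<'E'
from h import *
from m import *
a=shot('top');b=shot('side')
cv2.imwrite('pics/s6.png',np.hstack([cv2.resize(a['pixels'][175:265,130:220],None,fx=4.4,fy=4.4,interpolation=cv2.INTER_CUBIC),cv2.resize(b['pixels'][180:330,170:320],(396,396),interpolation=cv2.INTER_CUBIC)]))
W=world(b)
m=roi(170,320,180,330)
for lo,hi in((.115,.125),(.125,.133),(.133,.141),(.141,.149),(.149,.16)):
    p=pts(W,m,lo,hi);print(lo,len(p),rect(p[:,:2]))
E
```

```text
20.925 [0.5085 0.2005 0.3787] F [0.09 0.44 4.12] M [ 0.033 -0.114 -0.001]
contact xy in tool 0.03356931948527469 0.03693942210022002
0.115 279 [461.  118.1 286.9  87.8  72. ]
0.125 349 [461.3 118.6 283.2  85.3  73. ]
0.133 175 [505.8 201.4  85.8  70.   86.9]
0.141 1211 [506.  201.4  85.7  71.1  87.2]
0.149 62 [502.3 211.9  77.7  69.3  29.5]
```

View pics/s6.png

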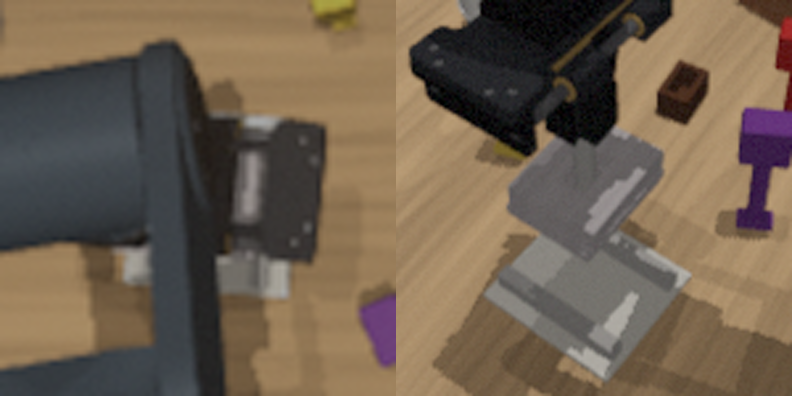

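Run:
```python
from h import *
from m import *
for n,(u0,u1,v0,v1) in(('top',(152,206,194,248)),('side',(200,286,252,322))):
    im=cv2.imread(f'pics/{n}1.png');c=camera(n)
    s=cv2.cvtColor(im,cv2.COLOR_BGR2HSV)
    m=((s[...,1]<60)&roi(u0,u1,v0,v1)).astype(np.uint8)
    m=cv2.morphologyEx(m,cv2.MORPH_CLOSE,np.ones((3,3)))
    k,_=cv2.findContours(m,cv2.RETR_EXTERNAL,cv2.CHAIN_APPROX_NONE);h=max(k,key=cv2.contourArea).reshape(-1,2)
    P=np.array([cast(c,p,.006) for p in h]);print(n,'base',rect(P[:,:2]))
b=camera('side');W=world(b)
near=(abs(W[...,0]-.507)<.06)&(abs(W[...,1]-.2)<.06)
for lo in np.arange(.112,.152,.004):
    p=W[near&(W[...,2]>lo)&(W[...,2]<lo+.004)]
    if len(p):print(lo.round(3),len(p),p[:,:2].min(0).round(4),p[:,:2].max(0).round(4))
```

```text
top base [510.2 201.3 111.3 121.1  84.4]
side base [510.5 203.1 111.6 123.   84.2]
0.112 16 [0.4704 0.1734] [0.5374 0.2466]
0.116 46 [0.4695 0.1637] [0.5468 0.2473]
0.12 53 [0.4685 0.1695] [0.5467 0.2478]
0.124 81 [0.4675 0.1637] [0.5435 0.2468]
0.128 132 [0.4675 0.1606] [0.543  0.2466]
0.132 91 [0.4688 0.161 ] [0.543  0.2461]
0.136 84 [0.4687 0.1624] [0.5418 0.2459]
0.14 104 [0.4689 0.1622] [0.5404 0.2459]
0.144 1035 [0.4689 0.158 ] [0.5428 0.2452]
0.148 131 [0.4685 0.1624] [0.5404 0.2454]
```

>>> {"api": "move_arm", "payload": {
  "commands": [
    [[0.035,-0.016,0.2,0,0,0.02],[0.072,-0.032,0.55,0,0,0.042],[0.072,-0.032,0.9,0,0,0.042],[0.072,-0.032,1.25,0,0,0.042],[0.072,-0.032,1.6,0,0,0.042],[0.072,-0.032,1.9,0,0,0.042],[0.072,-0.032,2.05,0,0,0.042],[0.072,-0.032,2.12,0,0,0.042],[0.072,-0.032,2.12,0,0,0.042]]
  ]
}}

```text
time: 22.3
position: [0.5115, 0.2015, 0.2935]
tool_rot: [0.998, -0.066, 0.0, -0.0]
ft_force: [0.0, 0.6, -5.2]
grip_width: 0.0257
grip_force: 54.4
```

Run:
```python
from h import *
from m import *
state()
b=camera('side');W=world(b);state()
near=(abs(W[...,0]-.507)<.075)&(abs(W[...,1]-.2)<.075)
for lo,hi in((.055,.068),):
    p=W[near&(W[...,2]>lo)&(W[...,2]<hi)];print(lo,len(p),rect(p[:,:2]))
for lo in np.arange(.02,.068,.004):
    p=W[near&(W[...,2]>lo)&(W[...,2]<lo+.004)]
    if len(p):print(lo.round(3),len(p),p[:,:2].min(0).round(4),p[:,:2].max(0).round(4))
```

```text
22.3 [0.5115 0.2015 0.2935] [ 9.978e-01 -6.600e-02  2.000e-04 -0.000e+00] F [ 0.   0.6 -5.2] M [-0.03  0.18 -0.01] 0.02570270624052334 54.36629164876649 q [ 0.172  0.585  1.722 -0.     0.834  1.875]
22.35 [0.5116 0.2015 0.2937] [ 9.978e-01 -6.600e-02  4.000e-04 -1.000e-04] F [ 0.2 -0.2 -6.1] M [-0.04  0.2   0.01] 0.02587323005161636 54.366329559416045 q [ 0.172  0.585  1.722 -0.     0.834  1.875]
0.055 1068 [508.4 202.7  85.4  70.8  84.3]
0.02 82 [0.4509 0.1658] [0.5659 0.2495]
0.028 18 [0.4713 0.1691] [0.5465 0.2493]
0.032 31 [0.4826 0.186 ] [0.5521 0.2494]
0.036 46 [0.47   0.1716] [0.5482 0.2492]
0.04 65 [0.4687 0.1642] [0.5476 0.2492]
0.044 120 [0.4691 0.1654] [0.5467 0.2499]
0.048 69 [0.4713 0.1698] [0.5477 0.2489]
0.052 67 [0.4705 0.1663] [0.5444 0.2473]
0.056 92 [0.471  0.1695] [0.547  0.2477]
0.06 928 [0.4705 0.1604] [0.5463 0.2481]
0.064 26 [0.472  0.1691] [0.5436 0.2409]
```

>>> {"api": "move_arm", "payload": {
  "commands": [
    [[0.01,0,0.08,0,0,0],[0.01,0,0.15,0,0,0],[0.01,0,0.2,0,0,0],[0.01,0,0.24,0,0,0],[0.01,0,0.27,0,0,0],[0.01,0,0.3,0,0,0],[0.01,0,0.33,0,0,0],[0.01,0,0.36,0,0,0],[0.01,0,0.38,0,0,0],[0.01,0,0.38,0,0,0]]
  ]
}}

```text
time: 23.6
position: [0.5118, 0.2014, 0.2781]
tool_rot: [0.998, -0.066, -0.0, 0.0]
ft_force: [-0.3, 0.1, -2.0]
grip_width: 0.0259
grip_force: 54.4
```

```bash
python3 ft.py
```

```text
23.9 [0.5118 0.2014 0.2782] F [ 0.64  0.54 -0.27] M [ 0.038 -0.101 -0.008]
contact xy in tool -1.0062639059847174 -0.6777301701387078
```

>>> {"api": "move_arm", "payload": {
  "commands": [
    [[0,0,0.015,0,0,0],[0,0,0.03,0,0,0],[0,0,0.04,0,0,0],[0,0,0.05,0,0,0],[0,0,0.05,0,0,0]]
  ]
}}

```text
time: 24.52
position: [0.5118, 0.2014, 0.2771]
tool_rot: [0.998, -0.066, 0.0, -0.0]
ft_force: [-1.9, 0.3, 6.0]
grip_width: 0.0258
grip_force: 54.4
```

```bash
python3 ft.py;python3 - <<'E'
from h import *
from m import *
b=camera('side');W=world(b)
near=(abs(W[...,0]-.507)<.075)&(abs(W[...,1]-.2)<.075)
p=W[near&(W[...,2]>.044)&(W[...,2]<.057)];print(len(p),rect(p[:,:2]))
E
```

```text
24.825 [0.5118 0.2014 0.2771] F [-0.82  1.25 -7.64] M [-0.132 -0.43  -0.014]
contact xy in tool -0.027299766455487363 -0.026898003505431662
1007 [509.  202.9  84.6  71.4  85.3]
```

>>> {"api": "move_arm", "payload": {
  "commands": [
    [[0,0,-0.018,0,0,0],[0,0,-0.022,0,0,0],[0,0,-0.022,0,0,0]]
  ]
}}

```text
time: 25.25
position: [0.5118, 0.2014, 0.2771]
tool_rot: [0.998, -0.066, 0.0, 0.0]
ft_force: [-0.6, 0.1, 2.5]
grip_width: 0.0255
grip_force: 54.4
```

>>> {"api": "move_arm", "payload": {
  "commands": [
    [[0,0,0,0,0,0],[0,0,0,0,0,0],[0,0,0,0,0,0],[0,0,0,0,0,0],[0,0,0,0,0,0],[0,0,0,0,0,0],[0,0,-0.3,0,0,0],[0,0,-0.8,0,0,0],[0,0,-1.6,0,0,0],[0,0,-2.4,0,0,0],[0,0,-3.2,0,0,0],[0,0,-3.2,0,0,0]]
  ],
  "claw": -0.1
}}

```text
time: 26.75
position: [0.5124, 0.2016, 0.4085]
tool_rot: [0.998, -0.066, 0.004, -0.001]
ft_force: [1.0, -0.2, -0.7]
grip_width: 0.0476
grip_force: 0.0
```

Run:
```python
from h import *
from m import *
state()
b=shot('side');W=world(b)
near=(abs(W[...,0]-.507)<.075)&(abs(W[...,1]-.2)<.075)
p=W[near&(W[...,2]>.044)&(W[...,2]<.057)];print(len(p),rect(p[:,:2]),p[:,2].mean())
A=np.c_[p[:,:2],np.ones(len(p))];print('slope',np.linalg.lstsq(A,p[:,2],rcond=None)[0])
p=W[near&(W[...,2]>.09)&(W[...,2]<.145)];print('handle',rect(p[:,:2]),p[:,2].max())
cv2.imwrite('pics/s7.png',cv2.resize(b['pixels'][180:330,170:320],(600,600),interpolation=cv2.INTER_CUBIC))
```

```text
26.75 [0.5124 0.2016 0.4085] [ 9.978e-01 -6.600e-02  3.700e-03 -9.000e-04] F [ 1.  -0.2 -0.7] M [-0.04  0.18 -0.03] 0.04759964617274188 0.0 q [0.172 0.422 1.618 0.    1.094 1.875]
1076 [508.7 202.8  85.2  71.6  85. ] 0.051250362916602704
slope [ 0.00982416 -0.00544345  0.04745895]
handle [509.1 204.2  26.5  39.7  83.9] 0.13364130102910288
```

View pics/s7.png

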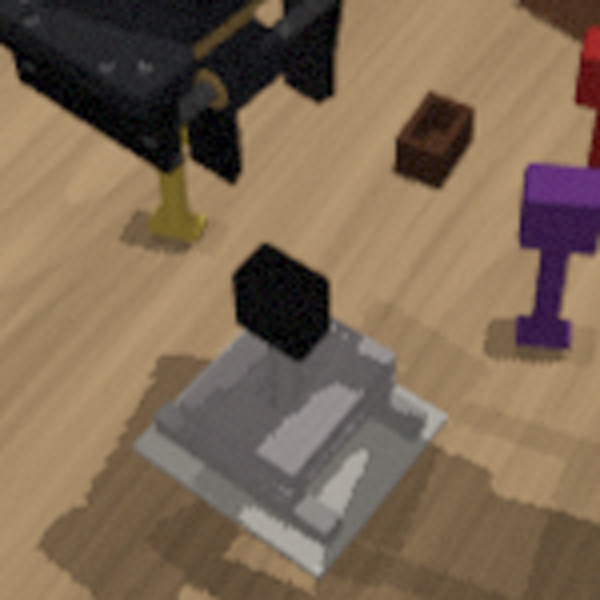

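The stack sits flat and square on the rack within about 1–2 mm. The key stands upright at (282,300) in the crop, and the gripper is clear above it.

```bash
python3 -c "
from rig import *
print(hand_in())"
```

```text
the job is handed in; nothing more can be done
None
```

The job is handed in: all four plates were lifted out on the key and now sit on the draining rack, flat, square and within about 2 mm of centre, with the key left standing upright in them; the highest downward force seen was about 20 N and it took about 27 s.

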